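# Slide a loaded sample tray up a step onto an instrument deck

### The arm

A 6-joint arm with a two-finger parallel gripper is mounted at the origin on the work surface. World frame = base frame: x ahead of the robot, y to its left, z up, the work surface at z = 0. Lengths are in m, angles in degrees, forces in N, time in s.
With the tool pointing down it reaches from about 0.35 to 0.925 m from the base axis. Payload 6.4 kg.
Tool frame: the origin (TCP) lies at the very end of the fingers, on their centre line; the grasp point (between the pads) lies 19 mm behind it; z points along the fingers, y is the line along which they close (so a half turn about z gives the same grasp; the last joint's range is limited). The gripper opens to 85 mm and grips with 20 to 120 N. Pads are 22 mm wide; open, the fingers measure 114 mm over their backs; the gripper's body (76 mm by 85 mm) begins 54 mm behind the grasp point. The pads swing forward as they close: fully open they stand 13 mm farther back than shut.
Start: joints at [62.504, 14.043, 89.255, -0, 76.702, -9.975], TCP at [0.196, 0.62, 0.2] pointing down, gripper open.
Joint ranges: [-179.41, 179.41], [-58.25, 129.5], [7.25, 145.43], [-54.29, 234.29], [11.92, 165.04], [-157.13, 157.13]. Speed limits (degrees/s): [147.25, 147.25, 180, 180, 180, 180].

### API

Orientations are given as a 3x3 rotation matrix whose columns are the frame's x, y, z axes.
In Python, from cell import ctrl gives the robot as it stands.
- The arm moves only by the shell command python3 -m inch 'ROWS'. ROWS is a JSON object of lists of equal length, an entry for each row: "jaw": the opening, from 0 (shut) to 1 (fully open); "slide": the shift along the world's x, y, z in cm, a list of three; "rot": the turn, a rotation vector about the world's x, y, z in rad, a list of three. In form: {"jaw": [jaw, ...], "slide": [[tx, ty, tz], ...], "rot": [[wx, wy, wz], ...]}. A call has 1 to 10 rows; each row is the pose to reach, as a shift and turn from the pose commanded when the call began; what a row does not reach only later rows make up. A row lasts 1/8 s, in which the tool goes at most 62.5 mm and 10.7 degrees, less where a joint would pass 70% of its speed; a pose out of reach is approached as far as the arm can. A call with a gripper value outside its range is refused whole. The fingers move at their own pace and stop on an object; the grip force is fixed at half the most. Time passes only in rows, so rows that repeat a pose let the fingers close. It gives the time, the measured TCP pose, the force, the opening and the grip force at its end, in the units of the state.
- ctrl.observe(): the state, without advancing time (a new reading comes with each control period).
- ctrl.read_camera(name): name is "side" or "top"; returns the picture (400x640x3 uint8, red, green, blue); there is no depth.
- ctrl.get_calibration(name): a dict with "vfov" (degrees; the focal length in pixels is half the picture's height over the tangent of half this angle, whatever the lens; pixels are square), "cx", "cy" (the principal point, pixels), "k1" (the pictures are not rectified: a ray, as slopes to the right and down, at radius r is drawn at 1 + k1 r^2 times it, then the intrinsics apply), "T" (4x4, takes a point from camera to world coordinates). Camera axes: x right, y up, looking along -z (the intrinsics and any distortion apply to the point x, -y, -z); pixel columns grow to the right and rows downward; lengths in m; the calibration is good to about 2 mm. A picture is of the moment at which its call begins. get_calibration takes no time and is no camera call.
- ctrl.job_done(): hands the job in; it is judged then, once.
The state is a dict: "t": time; "joint_pos": joint angles; "qvel": joint speeds; "joint_torque": joint torques, N m; "tool_pos": TCP position; "orientation": TCP orientation; "ft_force": force on the tool from outside, world axes, zero at the start; "moment": the same for the moment, N m; "finger_gap": finger opening in m; "grasp_force": force on a finger pad.
Only numpy, scipy, OpenCV 4.12 (cv2) and the standard library are available. Lean on these libraries where they do the work, as an engineer would, in place of code of your own. Each camera call takes 0.05 s, during which the arm holds its last target. There are 200 camera calls.

### The job

Slide the sample tray with its beaker from the transfer stand up onto the slightly higher deck of the instrument: with the rear edge still down on the stand, tip the front edge up over the step and set it down on the deck just past the edge until you feel it rest there, then raise the rear level and slide the tray in between the guide rails, front edge staying down on the deck. Push it against the spring stop's rubber pad, keep it pressed there with a light steady force for about a second, then let go, leaving the tray flat on the deck and still touching its pad. Do not ram or press hard on the step, the rails or the stop, keep the beaker standing in its ring, and leave the jug, bottle and wrench alone.

Things in the scene. Friction and masses are not known exactly. Their poses are not given: they have to be found in the camera images.
- tray: Open aluminium tray, 170 long (x) x 110 wide (y), 0.4 to 0.8 kg; floor 5 thick, rim 15 high. Origin: centre of its flat underside; +x to its front edge, z up. A 10 mm high ring at x = +48, y = 0 holds the beaker. Square edges that catch on the step. Starts up to 15 mm sideways and 0.15 rad askew of the sliding line, front edge 10 to 40 mm short of the step
- grip (a point): Gripping point of the upright grey grip plate that stands across the tray at tray x = -40, y = 0: 14 thick (x), 50 wide (y), its top 67 above the tray's underside. This point is in the plate, 45 above the underside. Take it from above, the fingers closing along the tray's x
- front_edge (a point): Middle of the tray's lower front edge (tray x = +85, z = 0)
- rear_edge (a point): Middle of the tray's lower rear edge (tray x = -85, z = 0)
- deck: Fixed low white instrument with a 250 x 150 aluminium deck. Origin: on the table under the middle of the step edge; +x is the sliding direction, into the instrument; z up. The deck's top is 62 above the origin and starts at x = 0. Two steel guide rails, 12 high, from x = 10 to 250 leave a channel 122 wide centred on y = 0 (tray: 110). A white housing 135 high begins at x = 260
- stand: Fixed steel plate on four legs, 235 long x 150 wide, 10 thick, lined up with the deck and 2 to 5 mm short of it. Axes parallel to the deck's; origin below the middle of the edge that faces the deck, its top 62 above its origin and running from x = -235 to 0. Its top is 6 to 12 mm lower than the deck's (differs each time)
- stop: Spring stop on the deck: fixed steel bracket with a black rubber pad before it, both 70 wide, 24 high. Origin: middle of the bracket's front face at deck height, 217 to 223 past the step; axes as the deck's. The pad's face stands 16 to 38 mm nearer the step (x = -16 to -38): hand-set, not measured, find it by touch. It yields 1 mm per 6 N, at most 6 mm; 5 to 12 N is a light push
- beaker: Empty glass beaker, 48 across the rim, 55 high, 70 g, standing loose inside the tray's ring. Origin: centre of its underside; z up
- jug: Clear plastic jug, 100 across, 120 high, a bystander. Origin: centre of its underside
- bottle: Amber glass jar, 60 across, 140 high, a bystander. Origin: centre of its underside
- wrench: Steel wrench lying on the bench, a bystander. Origin: its underside, mid-length
Not all that is in view belongs to the job. Leave any purple or red look-alike of the tray alone. There is more than one size of the beaker; the one meant has the size given above.

How it is judged:
By the outcome, as a careful person would: the job done as asked, in the order asked, and still so for the second after the job is handed in, with the robot touching nothing.
It also fails if it takes over 69 s, if anything falls off the work surface, if the arm or the gripper's body presses on something with over 40 N, if the wrist force passes 120 N, or if a joint passes its speed limit or range.

## Working session

There is one attempt and no reset: what is moved stays moved. The work goes in short steps, Python scripts to look and compute and a shell command to move; the robot and the scene stay as the last step left them, time stands still between calls to the robot, and variables do not carry over. Pictures are saved under pics/ and viewed, at most 10 in all, crops included, and the job is handed in when it is done.

```bash
mkdir -p pics; ls; python3 - <<'E'
from cell import ctrl
import cv2
s=ctrl.observe();print(s)
for n in("top","side"):
    im=ctrl.read_camera(n);cv2.imwrite(f"pics/{n}0.png",im[:,:,::-1]);print(n,ctrl.get_calibration(n))
E
```

```text
pics
{'t': 0.0, 'joint_pos': array([ 6.25022487e+01,  1.40844674e+01,  8.93263938e+01, -9.71007656e-04,
        7.67012592e+01, -9.97363743e+00]), 'qvel': array([ 0.04911916,  0.02870921,  0.06530264,  0.07169112,  0.13275333,
       -0.00762759]), 'joint_torque': array([-4.67122140e-05, -4.29512715e+01, -3.26126719e+01, -1.96523379e-04,
        5.41070403e-03, -9.49376727e-06]), 'tool_pos': array([0.1954072 , 0.61927351, 0.19846258]), 'orientation': array([[-9.53591344e-01,  3.01102570e-01, -8.88883440e-04],
       [ 3.01103709e-01,  9.53589805e-01, -1.74341371e-03],
       [ 3.22683838e-04, -1.93015032e-03, -9.99998085e-01]]), 'ft_force': array([-0.56244835, -0.0014531 , -0.54314949]), 'moment': array([0.01276627, 0.04385675, 0.01161187]), 'grasp_force': 0.0, 'finger_gap': 0.08528235909483976}
top {'vfov': 47.27305200060472, 'cx': 321.3051145359401, 'cy': 190.57593535600404, 'k1': -0.012392911108701419, 'T': array([[-0.01014629,  0.99675724, -0.07982521,  0.48320208],
       [-0.99987998, -0.01104793, -0.01086157, -0.08080181],
       [-0.01170825,  0.07970542,  0.9967497 ,  1.33678925],
       [ 0.        ,  0.        ,  0.        ,  1.        ]])}
side {'vfov': 54.444510401566426, 'cx': 321.6433267814428, 'cy': 205.2906817642244, 'k1': -0.015553807453771605, 'T': array([[-0.9992313 ,  0.03660174, -0.01404009,  0.56033496],
       [-0.03676384, -0.75058009,  0.65975598,  0.59752031],
       [ 0.01361   ,  0.65976499,  0.75134874,  0.83125081],
       [ 0.        ,  0.        ,  0.        ,  1.        ]])}
```

View pics/top0.png

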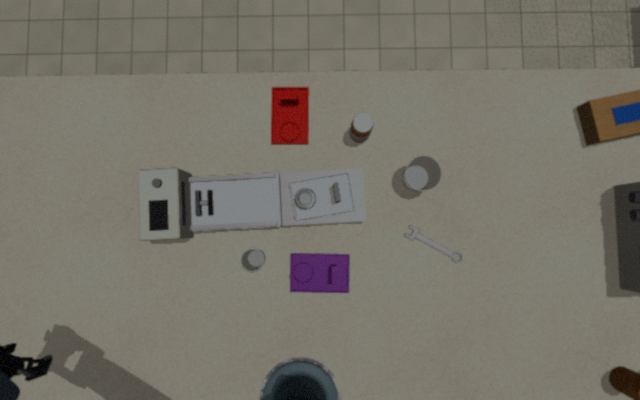

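View pics/side0.png

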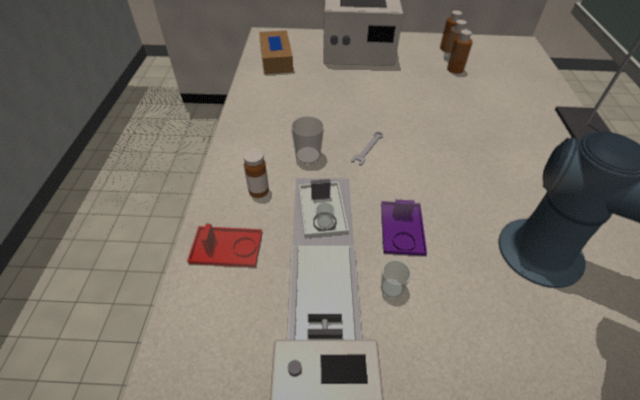

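Top view: the bare aluminium tray is at (322,196) on the stand with its grip plate at (335,193) and its beaker at (305,199). The look-alikes are the red tray (290,115) and purple tray (320,272). The loose glass at (255,258) is another beaker size, and the jug at (415,178) is a bystander. I choose the aluminium tray at (322,196). The sliding direction is image-left, about world +y.

```bash
python3 - <<'E'
import cv2,numpy as np
t=cv2.imread("pics/top0.png")[160:242,185:370];s=cv2.imread("pics/side0.png")[170:345,280:365]
t=cv2.resize(t,None,fx=4,fy=4,interpolation=cv2.INTER_CUBIC)
cv2.imwrite("pics/topc.png",t)
s=cv2.resize(s,None,fx=3.4,fy=3.4,interpolation=cv2.INTER_CUBIC)
cv2.imwrite("pics/sidec.png",s)
E
```

```text
(no output)
```

View pics/topc.png

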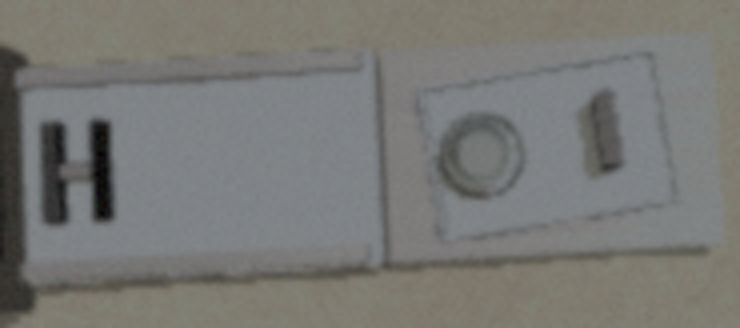

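View pics/sidec.png

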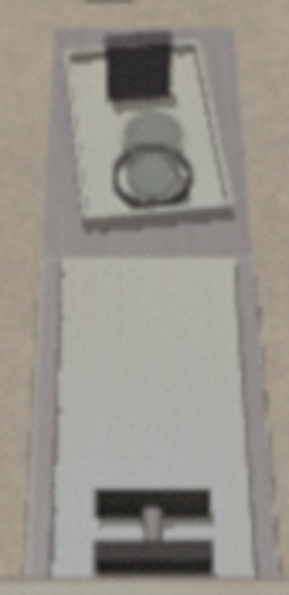

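```bash
cat > h.py <<'E'
import numpy as np,cv2
from cell import ctrl
from scipy.optimize import least_squares
def proj(n,P):
    c=ctrl.get_calibration(n);T=c["T"];f=200/np.tan(np.radians(c["vfov"]/2))
    q=(np.atleast_2d(P)-T[:3,3])@T[:3,:3];a=np.c_[q[:,0],-q[:,1]]/-q[:,2:]
    a=a*(1+c["k1"]*(a**2).sum(1,keepdims=True))
    return a*f+[c["cx"],c["cy"]]
def fr(p,L):  # local (x,y) in mm,z -> world; p=x,y,yaw
    L=np.atleast_2d(L)/1e3;c,s=np.cos(p[2]),np.sin(p[2])
    return np.c_[p[0]+c*L[:,0]-s*L[:,1],p[1]+s*L[:,0]+c*L[:,1],L[:,2]]
tp=lambda a:np.array(a)/4+[185,160]
sp=lambda a:np.array(a)/3.4+[280,170]
E
python3 - <<'E'
from h import *
D=[[0,-75,62],[0,75,62],[10,-61,74],[10,61,74]]
def S(g,z):return [[-235-g,-75,z],[-235-g,75,z]]
def R(z):return [[85,-55,z],[85,55,z],[-85,-55,z],[-85,55,z]]
Dt=tp([[377,50],[384,265],[363,70],[370,248],[22,90],[25,262]]);Ds=sp([[45,258],[253,257],[62,263],[237,262]])
St=tp([[711,33],[722,243]]);Ss=sp([[55,30],[236,30]])
Tt=tp([[417,90],[443,241],[652,53],[677,200]]);Ts=sp([[83,219],[233,208],[66,50],[197,43]])
def res(v,full=False):
    d,t,z=v[:3],v[3:6],v[6]
    r=[(proj("top",fr(d,D+[[250,-61,74],[250,61,74]]))-Dt),(proj("side",fr(d,D))-Ds),(proj("top",fr(d,S(3.5,z)))-St),(proj("side",fr(d,S(3.5,z)))-Ss),
     proj("top",fr(t,R(z+15)))-Tt,proj("side",fr(t,R(z+15)))-Ts]
    if full:
        for a in r:print(a.round(1).tolist())
    return np.r_[np.vstack(r).ravel(),(z-53)/3]
o=least_squares(res,[.5,.02,1.57,.5,-.1,1.6,53],loss="soft_l1",x_scale=[.01,.01,.01,.01,.01,.01,1])
v=o.x;print(v.round(4));res(v,True)
d,t=v[:3],v[3:6]
c,s=np.cos(d[2]),np.sin(d[2]);e=(t-d)[:2]
print("tray in deck mm",1e3*(c*e[0]+s*e[1]),1e3*(-s*e[0]+c*e[1]),t[2]-d[2])
print("grip",fr(t,[-40,0,v[6]+45]),"plate top proj",(proj("top",fr(t,[[-40,-25,v[6]+67],[-40,25,v[6]+67]]))-[185,160])*4,(proj("side",fr(t,[[-40,-25,v[6]+67],[-40,25,v[6]+67]]))-[280,170])*3.4)
for x in(178,184,190,196,202,208):print(x,((proj("top",fr(d,[[x,-35,86],[x,35,86]]))-[185,160])*4).round().tolist(),((proj("side",fr(d,[[x,-35,86],[x,35,86]]))-[280,170])*3.4).round().tolist())
np.save("v.npy",v)
E
```

```text
[ 5.63300e-01  4.98000e-02  1.61810e+00  5.70900e-01 -6.86000e-02
  1.72360e+00  5.11347e+01]
[[-0.9, -0.2], [0.0, -0.5], [-1.2, -0.5], [-0.8, -1.2], [-1.7, -0.5], [-1.0, 0.3]]
[[0.1, -0.7], [1.0, -0.5], [0.6, -1.7], [0.5, -1.4]]
[[0.0, -0.4], [0.8, 0.1]]
[[0.5, -0.2], [-0.0, -0.1]]
[[-0.5, -1.3], [-0.8, -0.2], [0.7, -2.0], [1.1, 0.1]]
[[0.4, 0.3], [0.5, -0.2], [-0.0, 0.6], [1.2, -0.3]]
tray in deck mm -118.56959034187243 -1.990417184303709 0.10548856239351823
grip [[ 0.5769994  -0.10809741  0.09613471]] plate top proj [[599.81292517  90.56964217]
 [612.14866903 164.14790037]] [[108.19817998  43.55480956]
 [173.73680485  38.74302828]]
178 [[115.0, 118.0], [119.0, 219.0]] [[99.0, 472.0], [214.0, 472.0]]
184 [[106.0, 118.0], [110.0, 220.0]] [[99.0, 481.0], [214.0, 481.0]]
190 [[98.0, 119.0], [102.0, 220.0]] [[98.0, 490.0], [215.0, 490.0]]
196 [[89.0, 119.0], [93.0, 221.0]] [[98.0, 500.0], [215.0, 499.0]]
202 [[80.0, 120.0], [84.0, 221.0]] [[98.0, 509.0], [215.0, 509.0]]
208 [[72.0, 120.0], [75.0, 222.0]] [[98.0, 519.0], [216.0, 518.0]]
```

Top crop: the tray rim corners are at (417,90), (652,53), (677,200) and (443,241), with the beaker in the ring at (480,153) and the plate at (605,130). The step edge runs from (377,50) to (384,265), and the pad face is near (112,170). Side crop: the same tray, with the beaker standing in the ring at (155,180). The fit agrees with the given sizes: about 34 mm short of the step, 0.105 rad askew, pad about 185 mm past the step.

```bash
python3 -m inch '{"jaw":[0.5,0.5,0.5,0.5,0.5,0.5,0.5,0.5,0.5,0.5],"slide":[[2.4,-4.6,0],[4.8,-9.2,0],[7.2,-13.8,0],[9.6,-18.4,0],[12,-23,0],[14.4,-27.6,0],[16.8,-32.2,0],[19.2,-36.8,0],[21.6,-41.4,0],[24,-46,0]],"rot":[[0,0,0.046],[0,0,0.092],[0,0,0.138],[0,0,0.184],[0,0,0.23],[0,0,0.276],[0,0,0.322],[0,0,0.368],[0,0,0.414],[0,0,0.459]]}'
python3 -m inch '{"jaw":[0.5,0.5,0.5,0.5,0.5,0.5,0.5,0.5,0.5,0.5],"slide":[[2.4,-4.6,0],[4.8,-9.2,0],[7.2,-13.8,0],[9.6,-18.4,0],[12,-23,0],[14.1,-26.8,0],[14.1,-26.8,-1],[14.1,-26.8,-3],[14.1,-26.8,-5],[14.1,-26.8,-5]],"rot":[[0,0,0],[0,0,0],[0,0,0],[0,0,0],[0,0,0],[0,0,0],[0,0,0],[0,0,0],[0,0,0],[0,0,0]]}'
python3 - <<'E'
from h import *
s=ctrl.observe();R=s["orientation"];print(s["t"],s["tool_pos"],np.degrees(np.arctan2(R[1,1],R[0,1])),s["ft_force"],s["finger_gap"],s["joint_pos"])
for n,(x,y),k in(("top",(280,160),6),("side",(290,140),6)):
    im=ctrl.read_camera(n)[y:y+65,x:x+70,::-1];cv2.imwrite(f"pics/{n}_g.png",cv2.resize(im,None,fx=k,fy=k,interpolation=2))
a=cv2.imread("pics/top_g.png");b=cv2.imread("pics/side_g.png");cv2.imwrite("pics/g.png",cv2.resize(np.hstack([a,b]),(798,370)))
E
```

```text
t: 1.35
tool_pos: [0.436, 0.1582, 0.1994]
orientation: [[-0.988, -0.154, -0.0], [-0.154, 0.988, 0.0], [0.0, 0.0, -1.0]]
ft_force: [1.5, 0.4, -0.3]
finger_gap: 0.0427
grasp_force: 0.0
t: 2.6
tool_pos: [0.5745, -0.1065, 0.1464]
orientation: [[-0.988, -0.154, -0.005], [-0.154, 0.988, 0.002], [0.005, 0.003, -1.0]]
ft_force: [0.1, 0.0, 0.7]
finger_gap: 0.0425
grasp_force: 0.0
2.6 [ 0.57451602 -0.10648616  0.14639889] 98.84470624812096 [0.06077256 0.02834415 0.72308392] 0.042544168211724846 [-2.16123512e+01  8.61651013e+00  1.01329654e+02  1.85614508e-03
  7.03832210e+01 -1.20458102e+02]
```

View pics/g.png

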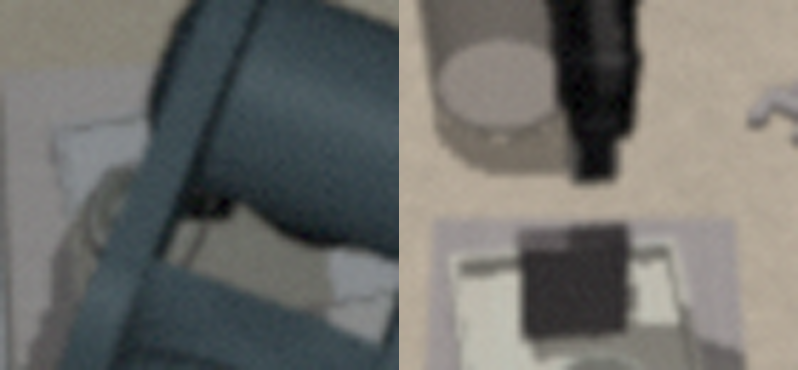

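The picture's right half shows the finger tip at (595,180), about 20 px right of the plate's centre (575,280). I'll check that against the projection before descending.

```bash
python3 - <<'E'
from h import *
v=np.load("v.npy");s=ctrl.observe();p=s["tool_pos"];R=s["orientation"]
f=lambda P:((proj("side",P)-[290,140])*6*.95+[399,0]).round(1).tolist()
w=.011
print("tip corners front finger",[f(p+R@np.array([a,.021*b,-.0])) for a in(-w,w) for b in(1,-1)])
t=v[3:6]
print("plate top",[f(fr(t,[[x,y,v[6]+67]])) for x in(-47,-33) for y in(-25,25)])
print("plate front bottom",[f(fr(t,[[-33,y,v[6]+5]])) for y in(-25,25)])
print(p)
E
```

```text
tip corners front finger [[[561.1, 226.6]], [[550.6, 160.4]], [[611.3, 222.8]], [[599.4, 156.9]]]
plate top [[[521.9, 233.1]], [[631.2, 225.1]], [[524.9, 255.1]], [[635.3, 246.9]]]
plate front bottom [[[525.6, 347.4]], [[631.0, 339.2]]]
[ 0.57645533 -0.10747479  0.14932566]
```

The finger tip shows at row 180, but the projection puts it near row 220. That needs a proper look before descending.

```bash
python3 - <<'E'
from h import *
im=ctrl.read_camera("side")[100:230,270:400,::-1].copy()
im=cv2.convertScaleAbs(cv2.resize(im,None,fx=4.5,fy=4.5,interpolation=2),alpha=1.8,beta=20)
p=ctrl.observe();print(p["tool_pos"])
R=p["orientation"]
for b in(-.021,0,.021):
    q=(proj("side",p["tool_pos"]+R@np.array([0,b,0]))[0]-[270,100])*4.5;print(q);cv2.circle(im,(int(q[0]),int(q[1])),4,(0,0,255),1)
cv2.imwrite("pics/g2.png",im)
E
```

```text
[ 0.57694715 -0.10780685  0.15011   ]
[228.17175828 303.80159214]
[232.50375828 329.50749176]
[236.95953847 355.94894331]
```

View pics/g2.png

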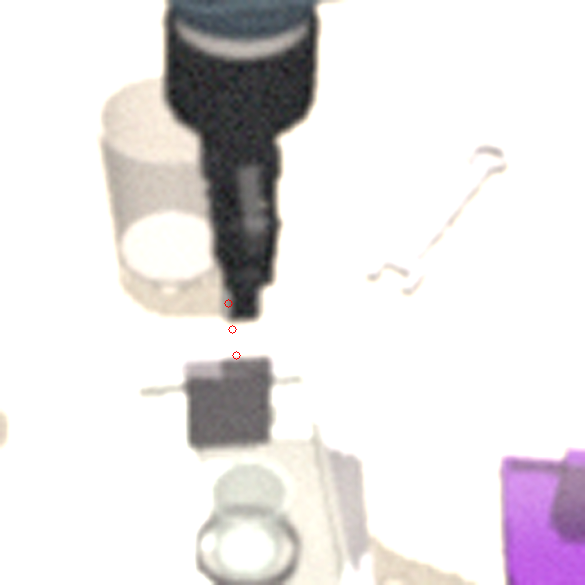

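The front finger tip is at (243,318), above its projected (237,356). I'll cross-check the tool calibration on the first top picture, where the gripper was in clear view.

```bash
python3 - <<'E'
from h import *
im=cv2.imread("pics/top0.png")[320:400,0:110];im=cv2.convertScaleAbs(cv2.resize(im,None,fx=5,fy=5,interpolation=2),alpha=1.8,beta=10)
p=np.array([.196,.62,.2]);y=np.array([.301,.9536,0])
for z in(0,.013):
  for b in(-.0425,.0425,-.057,.057):
    q=(proj("top",p+y*b+[0,0,z])[0]-[0,320])*5;print(z,b,q);cv2.circle(im,(int(q[0]),int(q[1])),3,(0,0,255),1)
p=ctrl.observe()["tool_pos"];R=ctrl.observe()["orientation"]
s=ctrl.read_camera("top")[160:240,270:380,::-1].copy();s=cv2.convertScaleAbs(cv2.resize(s,None,fx=5,fy=5,interpolation=2),alpha=1.8,beta=10)
for b in(-.021,.021,-.036,.036):
    q=(proj("top",p+R@np.array([0,b,0]))[0]-[270,160])*5;cv2.circle(s,(int(q[0]),int(q[1])),3,(0,0,255),1)
cv2.imwrite("pics/t2.png",cv2.resize(np.vstack([im,s]),(400,582)))
E
```

```text
0 -0.0425 [296.17690681 160.703047  ]
0 0.0425 [135.86562269 107.97287661]
0 -0.057 [323.65467309 169.72365736]
0 0.057 [108.65133379  99.004079  ]
0.013 -0.0425 [280.64567676 167.95146984]
0.013 0.0425 [118.55137793 114.57661129]
0.013 -0.057 [308.43120018 177.08268919]
0.013 0.057 [ 91.03660227 105.49850148]
```

View pics/t2.png

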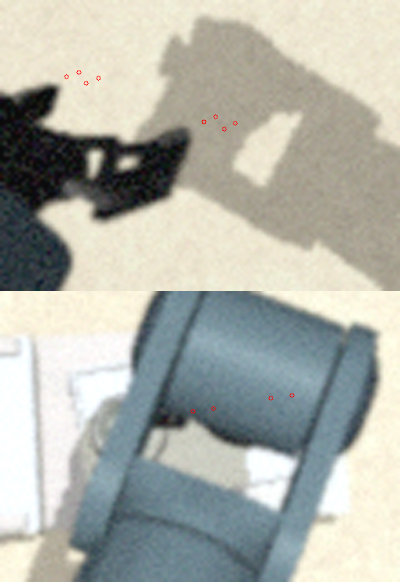

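Both views agree that the visible finger tips sit about 20 mm higher than the nominal TCP while the jaws are half open, with no xy error that matters. I'll descend in stages while watching the force.

```bash
python3 -m inch '{"jaw":[0.5,0.5,0.5,0.5,0.5,0.5],"slide":[[0,0,-1.5],[0,0,-3],[0,0,-4.5],[0,0,-6],[0,0,-7.3],[0,0,-7.3]],"rot":[[0,0,0],[0,0,0],[0,0,0],[0,0,0],[0,0,0],[0,0,0]]}'
python3 - <<'E'
from h import *
im=ctrl.read_camera("side")[130:230,285:375,::-1].copy()
im=cv2.convertScaleAbs(cv2.resize(im,None,fx=5.5,fy=5.5,interpolation=2),alpha=1.8,beta=20)
p=ctrl.observe();print(p["tool_pos"],p["ft_force"])
cv2.imwrite("pics/g3.png",im)
E
```

```text
t: 3.55
tool_pos: [0.5757, -0.1078, 0.075]
orientation: [[-0.988, -0.153, -0.003], [-0.153, 0.988, 0.001], [0.002, 0.001, -1.0]]
ft_force: [0.8, -0.0, 0.2]
finger_gap: 0.0427
grasp_force: 0.0
[ 0.57645021 -0.1080673   0.07605113] [0.27757969 0.17888446 0.90005208]
```

View pics/g3.png

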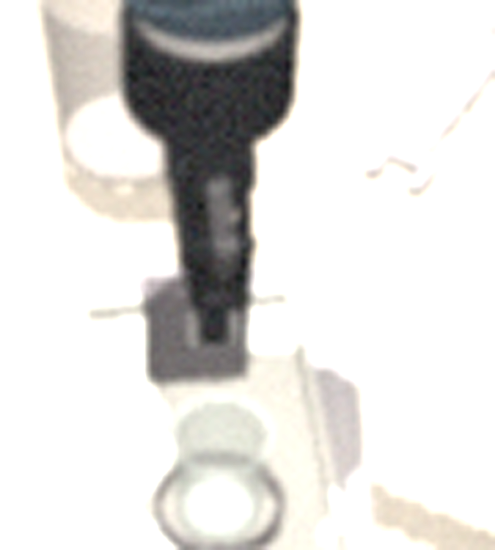

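The fingers straddle the plate, tip at (212,342), plate spanning columns 150–245, so they sit a few mm to the tray's +y side. I'll shift 5 mm, go 9 mm deeper and close.

```bash
python3 -m inch '{"jaw":[0.5,0.5,0.5,0.3,0.1,0,0,0,0,0],"slide":[[0.3,0.05,-0.5],[0.5,0.08,-0.9],[0.5,0.08,-0.9],[0.5,0.08,-0.9],[0.5,0.08,-0.9],[0.5,0.08,-0.9],[0.5,0.08,-0.9],[0.5,0.08,-0.9],[0.5,0.08,-0.9],[0.5,0.08,-0.9]],"rot":[[0,0,0],[0,0,0],[0,0,0],[0,0,0],[0,0,0],[0,0,0],[0,0,0],[0,0,0],[0,0,0],[0,0,0]]}'
```

```text
t: 4.85
tool_pos: [0.5819, -0.1075, 0.068]
orientation: [[-0.988, -0.153, 0.0], [-0.153, 0.988, -0.0], [-0.0, -0.0, -1.0]]
ft_force: [-2.0, -0.5, 5.5]
finger_gap: 0.0125
grasp_force: 61.1
```

```bash
python3 -m inch '{"jaw":[0,0,0,0,0,0,0,0],"slide":[[-0.1,0,0.03],[-0.2,-0.01,0.03],[-0.3,-0.02,0.03],[-0.4,-0.02,0.03],[-0.5,-0.03,0.03],[-0.62,-0.03,0.03],[-0.62,-0.03,0.03],[-0.62,-0.03,0.03]],"rot":[[0,0,-0.018],[0,0,-0.036],[0,0,-0.054],[0,0,-0.072],[0,0,-0.09],[0,0,-0.105],[0,0,-0.105],[0,0,-0.105]]}'
python3 - <<'E'
from h import *
ctrl.observe()
a=ctrl.read_camera("side")[175:260,285:365,::-1];b=ctrl.read_camera("side")
np.save("al.npy",b)
cv2.imwrite("pics/al.png",cv2.convertScaleAbs(cv2.resize(a,None,fx=7,fy=7,interpolation=2),alpha=1.4,beta=0))
for i in range(3):
    s=ctrl.observe()
print(s["tool_pos"],s["ft_force"],s["moment"])
v=np.load("v.npy");d=v[:3]
# expected rim front corners if aligned, tray x fwd same
f=lambda P:((proj("side",P)-[285,175])*7).round().tolist()
z=v[6]
print("stand edges",f(fr(d,[[-3,-75,z],[-3,75,z],[-238,-75,z],[-238,75,z]])))
for x in (-34,):print("rim front",f(fr(d,[[x,-55,z+15],[x,55,z+15]])),"bottom",f(fr(d,[[x,-55,z],[x,55,z]])),"rear",f(fr(d,[[x-170,-55,z+15],[x-170,55,z+15]])))
E
```

```text
t: 5.85
tool_pos: [0.5756, -0.1077, 0.068]
orientation: [[-0.999, -0.048, 0.0], [-0.048, 0.999, 0.0], [-0.0, 0.0, -1.0]]
ft_force: [2.0, -1.0, 3.3]
finger_gap: 0.0128
grasp_force: 60.9
[ 0.57559247 -0.10768999  0.06803233] [ 1.65504146 -0.45871559  2.98817585] [-0.03483271 -0.30006694 -0.00169735]
stand edges [[60.0, 502.0], [490.0, 502.0], [81.0, 26.0], [451.0, 27.0]]
rim front [[118.0, 405.0], [431.0, 405.0]] bottom [[119.0, 431.0], [428.0, 431.0]] rear [[128.0, 60.0], [408.0, 61.0]]
```

View pics/al.png

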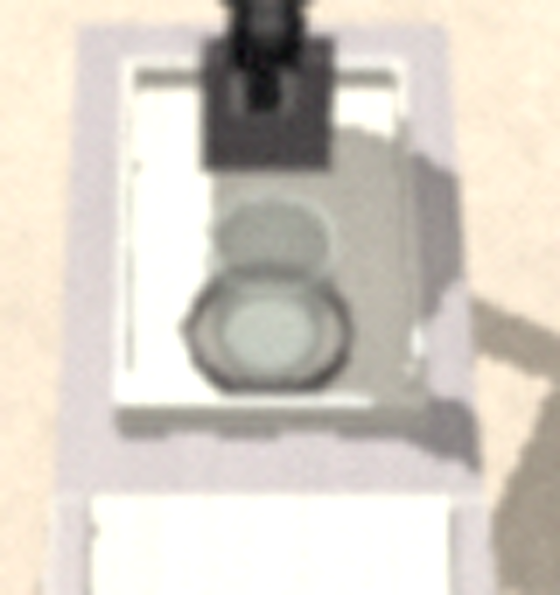

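The tray is aligned: front rim at (118–428,405), step edge at row 493, tray centre column 273 against the channel's 271. Now I'll tip it about its rear edge.

```bash
python3 -m inch '{"jaw":[0,0,0,0,0,0,0,0],"slide":[[0,-0.03,0.08],[0,-0.07,0.16],[0.01,-0.1,0.24],[0.01,-0.14,0.33],[0.01,-0.17,0.41],[0.01,-0.21,0.49],[0.01,-0.21,0.49],[0.01,-0.21,0.49]],"rot":[[0.018,0.001,0],[0.036,0.002,0],[0.055,0.003,0],[0.073,0.003,0],[0.092,0.004,0],[0.11,0.005,0],[0.11,0.005,0],[0.11,0.005,0]]}'; python3 -c "
from cell import ctrl;s=ctrl.observe();print(s['ft_force'],s['moment'])"
```

```text
t: 6.95
tool_pos: [0.5753, -0.1099, 0.0726]
orientation: [[-0.999, -0.048, -0.006], [-0.048, 0.993, 0.109], [0.0, 0.11, -0.994]]
ft_force: [0.6, 3.5, 2.9]
finger_gap: 0.013
grasp_force: 60.7
[0.64933768 3.50700993 2.89781853] [ 0.10174787 -0.13046583 -0.03310267]
```

```bash
python3 -m inch '{"jaw":[0,0,0,0,0,0,0,0,0,0],"slide":[[-0.02,0.4,0],[-0.04,0.85,0],[-0.06,1.3,0],[-0.08,1.75,0],[-0.1,2.2,0],[-0.13,2.7,0],[-0.15,3.2,0],[-0.18,3.7,0],[-0.2,4.2,0],[-0.2,4.2,0]],"rot":[[0,0,0],[0,0,0],[0,0,0],[0,0,0],[0,0,0],[0,0,0],[0,0,0],[0,0,0],[0,0,0],[0,0,0]]}'; python3 -c "
from cell import ctrl;s=ctrl.observe();print(s['ft_force'],s['moment'])"
```

```text
t: 8.2
tool_pos: [0.5733, -0.0668, 0.0727]
orientation: [[-0.999, -0.048, -0.006], [-0.049, 0.993, 0.111], [0.0, 0.111, -0.994]]
ft_force: [-0.2, 1.0, -2.0]
finger_gap: 0.0131
grasp_force: 60.2
[-0.24954202  1.04655206 -1.95531996] [-0.17790327  0.01505623  0.01533696]
```

```bash
python3 -m inch '{"jaw":[0,0,0,0,0,0],"slide":[[0,0.02,-0.06],[0,0.03,-0.1],[0,0.05,-0.15],[0,0.06,-0.18],[0,0.06,-0.18],[0,0.06,-0.18]],"rot":[[-0.01,0,0],[-0.02,-0.001,0],[-0.03,-0.001,0],[-0.035,-0.002,0],[-0.035,-0.002,0],[-0.035,-0.002,0]]}'; python3 -c "
from cell import ctrl;s=ctrl.observe();print(s['ft_force'],s['moment'])"
```

```text
t: 8.95
tool_pos: [0.5737, -0.0671, 0.0711]
orientation: [[-0.999, -0.048, -0.003], [-0.048, 0.996, 0.075], [-0.001, 0.075, -0.997]]
ft_force: [-1.0, 2.5, 1.2]
finger_gap: 0.0126
grasp_force: 60.6
[-1.0053249   2.45041214  1.16692467] [ 0.22733516  0.21019661 -0.00564635]
```

```bash
cat > r.sh <<'E'
python3 -c "
from cell import ctrl;s=ctrl.observe();print('F',s['ft_force'].round(2),'M',s['moment'].round(2),'pitch',float(s['orientation'][2,1].round(4)))"
E
python3 -m inch '{"jaw":[0,0,0],"slide":[[0,0.02,-0.05],[0,0.02,-0.05],[0,0.02,-0.05]],"rot":[[-0.01,0,0],[-0.01,0,0],[-0.01,0,0]]}' | grep ft_; sh r.sh
python3 -m inch '{"jaw":[0,0,0],"slide":[[0,0.02,-0.05],[0,0.02,-0.05],[0,0.02,-0.05]],"rot":[[-0.01,0,0],[-0.01,0,0],[-0.01,0,0]]}' | grep ft_; sh r.sh
```

```text
ft_force: [-0.7, 2.0, 0.3]
F [-0.67  1.97  0.31] M [-0.07  0.07 -0.02] pitch 0.0646
ft_force: [-1.0, 0.9, 0.4]
F [-1.02  0.91  0.44] M [-0.19  0.1  -0.11] pitch 0.0546
```

```bash

python3 -m inch '{"jaw":[0,0,0],"slide":[[0,0.02,-0.05],[0,0.02,-0.05],[0,0.02,-0.05]],"rot":[[-0.01,0,0],[-0.01,0,0],[-0.01,0,0]]}' | grep ft_; sh r.sh
```

```text
ft_force: [-2.8, -1.6, 5.5]
F [-2.8  -1.59  5.48] M [-0.46  0.45 -0.  ] pitch 0.0442
```

```bash

python3 -m inch '{"jaw":[0,0,0],"slide":[[0,0.02,-0.05],[0,0.02,-0.05],[0,0.02,-0.05]],"rot":[[-0.01,0,0],[-0.01,0,0],[-0.01,0,0]]}' | grep ft_; sh r.sh
```

```text
ft_force: [-2.8, -4.9, 6.7]
F [-2.78 -4.94  6.7 ] M [-0.27  0.42  0.14] pitch 0.0338
```

```bash

python3 -m inch '{"jaw":[0,0,0],"slide":[[0,0,0.04],[0,0,0.04],[0,0,0.04]],"rot":[[0,0,0],[0,0,0],[0,0,0]]}' | grep ft_; sh r.sh
```

```text
ft_force: [-2.1, -5.4, 3.7]
F [-2.08 -5.39  3.71] M [-0.25  0.22  0.16] pitch 0.0338
```

```bash

python3 -m inch '{"jaw":[0,0,0],"slide":[[0,0.01,-0.04],[0,0.01,-0.04],[0,0.01,-0.04]],"rot":[[-0.01,0,0],[-0.01,0,0],[-0.01,0,0]]}' | grep ft_; sh r.sh
```

```text
ft_force: [-2.1, -5.5, 6.7]
F [-2.09 -5.51  6.68] M [-0.08  0.4   0.25] pitch 0.0235
```

```bash
python3 - <<'E'
from h import *
d=np.load("v.npy")[:3]
im=ctrl.read_camera("side").astype(float).mean(2)
for y in(-25,25):
    a=proj("side",fr(d,[[8,y,77]]))[0]
    c=int(round(a[0]));print(y,a.round(1),im[225:262,c-4:c+5].mean(1).round(0).astype(int).tolist())
for x in(-12,-6,0,4,8,12):print(x,"rimtop77",proj("side",fr(d,[[x,0,77]]))[0][1].round(1),"bot62",proj("side",fr(d,[[x,0,62]]))[0][1].round(1),"bot52",proj("side",fr(d,[[x,0,52]]))[0][1].round(1))
old=np.load("al.npy").astype(float).mean(2)
print("old",old[225:262,318:328].mean(1).round(0).astype(int).tolist())
E
sh r.sh
```

```text
-25 [314.1 244.2] [147, 139, 126, 113, 107, 108, 111, 119, 126, 135, 141, 139, 137, 134, 132, 132, 139, 157, 173, 165, 128, 112, 118, 141, 177, 191, 192, 192, 191, 191, 191, 190, 191, 190, 190, 190, 191]
25 [335.1 244.2] [123, 119, 113, 108, 106, 105, 108, 110, 114, 115, 115, 114, 111, 107, 105, 107, 119, 146, 174, 163, 126, 112, 118, 146, 182, 192, 192, 193, 192, 193, 192, 192, 192, 191, 192, 192, 192]
-12 rimtop77 237.4 bot62 241.1 bot52 243.5
-6 rimtop77 239.4 bot62 243.1 bot52 245.5
0 rimtop77 241.5 bot62 245.1 bot52 247.5
4 rimtop77 242.8 bot62 246.5 bot52 248.9
8 rimtop77 244.2 bot62 247.9 bot52 250.2
12 rimtop77 245.6 bot62 249.2 bot52 251.6
old [138, 132, 120, 108, 89, 85, 130, 161, 128, 108, 109, 113, 131, 152, 157, 156, 156, 156, 155, 158, 168, 186, 191, 190, 190, 189, 190, 190, 189, 189, 189, 189, 189, 189, 189, 189, 190]
F [-1.9  -6.68  7.29] M [-0.14  0.4   0.21] pitch 0.0235
```

Picture numbers: the front face's dark band is at rows 245–248 and meets the deck directly, so the front edge is about 9 mm past the step and resting on it. The forces agree. Now I'll raise the rear about the front edge.

```bash

python3 -m inch '{"jaw":[0,0,0,0,0,0,0,0],"slide":[[0,0.01,0.1],[0,0.02,0.2],[0,0.03,0.3],[0,0.05,0.4],[0,0.06,0.5],[0,0.07,0.55],[0,0.07,0.55],[0,0.07,0.55]],"rot":[[-0.005,0,0],[-0.01,0,0],[-0.015,0,0],[-0.02,-0.001,0],[-0.025,-0.001,0],[-0.03,-0.001,0],[-0.03,-0.001,0],[-0.03,-0.001,0]]}'; sh r.sh
```

```text
t: 12.25
tool_pos: [0.5739, -0.0655, 0.0746]
orientation: [[-0.999, -0.048, -0.001], [-0.048, 0.999, -0.005], [0.001, -0.005, -1.0]]
ft_force: [-0.1, -3.7, 2.9]
finger_gap: 0.0125
grasp_force: 60.9
F [-0.11 -3.71  2.91] M [-0.12 -0.23 -0.06] pitch -0.0049
```

```bash

python3 -m inch '{"jaw":[0,0,0,0],"slide":[[0,0,0.05],[0,0,0.1],[0,0,0.1],[0,0,0.1]],"rot":[[-0.003,0,0],[-0.008,0,0],[-0.008,0,0],[-0.008,0,0]]}'|grep pos; sh r.sh
```

```text
tool_pos: [0.5737, -0.0654, 0.0755]
F [ 1.62 -2.31  2.31] M [ 0.07 -0.41 -0.07] pitch -0.0126
```

```bash

python3 -m inch '{"jaw":[0,0,0,0],"slide":[[0,0,0.05],[0,0,0.1],[0,0,0.1],[0,0,0.1]],"rot":[[0,0,0],[0,0,0],[0,0,0],[0,0,0]]}'|grep pos; sh r.sh
```

```text
tool_pos: [0.5732, -0.0651, 0.076]
F [ 2.08  0.1  -1.62] M [ 0.3  -0.42 -0.23] pitch -0.012
```

The front is now resting with about 4 N and the rear is in the air. The wrist moment agrees with that. I'll slide in between the rails in steps.

```bash

python3 -m inch '{"jaw":[0,0,0,0,0,0,0,0],"slide":[[-0.02,0.5,0],[-0.05,1,0],[-0.07,1.5,0],[-0.1,2,0],[-0.12,2.5,0],[-0.14,3,0],[-0.17,3.5,0],[-0.19,4,0]],"rot":[[0,0,0],[0,0,0],[0,0,0],[0,0,0],[0,0,0],[0,0,0],[0,0,0],[0,0,0]]}'|grep pos; sh r.sh
```

```text
tool_pos: [0.5716, -0.0252, 0.0764]
F [ 0.14 -1.53 -1.79] M [-0.22 -0.07  0.01] pitch -0.0128
```

```bash

python3 -m inch '{"jaw":[0,0,0,0,0,0,0,0,0,0],"slide":[[-0.02,0.5,-0.03],[-0.05,1,-0.03],[-0.07,1.5,-0.03],[-0.1,2,-0.03],[-0.12,2.5,-0.03],[-0.14,3,-0.03],[-0.17,3.6,-0.03],[-0.2,4.2,-0.03],[-0.23,4.8,-0.03],[-0.26,5.4,-0.03]],"rot":[[0,0,0],[0,0,0],[0,0,0],[0,0,0],[0,0,0],[0,0,0],[0,0,0],[0,0,0],[0,0,0],[0,0,0]]}'|grep pos; sh r.sh
```

```text
tool_pos: [0.5691, 0.0289, 0.0762]
F [-0.15 -2.34 -0.41] M [-0.13 -0.12  0.01] pitch -0.0129
```

```bash

python3 -m inch '{"jaw":[0,0,0,0,0,0,0,0,0,0],"slide":[[-0.02,0.5,0],[-0.05,1,0],[-0.07,1.5,0],[-0.1,2,0],[-0.12,2.5,0],[-0.14,3,0],[-0.17,3.5,0],[-0.2,4.1,0],[-0.23,4.7,0],[-0.25,5.3,0]],"rot":[[0,0,0],[0,0,0],[0,0,0],[0,0,0],[0,0,0],[0,0,0],[0,0,0],[0,0,0],[0,0,0],[0,0,0]]}'|grep pos; sh r.sh
python3 - <<'E'
from h import *
d=np.load("v.npy")[:3]
im=ctrl.read_camera("side").astype(float).mean(2)
for y in(-45,0,45):
    a=proj("side",fr(d,[[156,y,77]]))[0];c=int(round(a[0]))
    print(y,a.round(1),"rows295-325",im[295:325,c-3:c+4].mean(1).round(0).astype(int).tolist())
for x in(148,156,164):print(x,proj("side",fr(d,[[x,0,77]]))[0][1].round(1),proj("side",fr(d,[[x,0,62]]))[0][1].round(1))
r=int(proj("side",fr(d,[[140,0,77]]))[0][1]);print("row",r,"rail inner cols exp",proj("side",fr(d,[[140,-61,74],[140,61,74]]))[:,0].round(1),"tray",proj("side",fr(d,[[140,-55,77],[140,55,77]]))[:,0].round(1))
print(im[r-1:r+2,288:310].mean(0).round().astype(int).tolist(),im[r-1:r+2,338:360].mean(0).round().astype(int).tolist())
E
```

```text
tool_pos: [0.5665, 0.0819, 0.0762]
F [ 0.53 -2.13 -0.29] M [-0.14 -0.17 -0.  ] pitch -0.0129
-45 [304.5 301.2] rows295-325 [198, 199, 199, 195, 195, 196, 185, 153, 123, 118, 131, 165, 197, 203, 203, 203, 202, 203, 202, 198, 198, 198, 198, 197, 197, 197, 197, 200, 203, 204]
0 [325.7 301.1] rows295-325 [128, 127, 116, 90, 98, 147, 178, 154, 125, 121, 134, 165, 197, 203, 203, 203, 204, 199, 167, 93, 50, 49, 48, 58, 85, 109, 119, 129, 139, 143]
45 [346.8 301.1] rows295-325 [134, 133, 133, 133, 141, 164, 174, 144, 122, 124, 135, 164, 194, 200, 199, 199, 199, 201, 200, 201, 201, 201, 201, 201, 200, 200, 201, 202, 200, 200]
148 297.7 301.0
156 301.1 304.4
164 304.6 307.9
row 294 rail inner cols exp [297.2 353.7] tray [300.  351.1]
[175, 175, 177, 173, 168, 168, 169, 161, 150, 182, 200, 203, 198, 186, 193, 202, 200, 201, 202, 199, 202, 199] [138, 137, 136, 136, 137, 138, 137, 135, 135, 131, 124, 133, 137, 129, 108, 106, 110, 110, 109, 120, 154, 171]
```

Numbers: front edge at about 159, pad face at about 188, yaw square. I'll advance 20 mm so the rear clears the step, then level it.

```bash

python3 -m inch '{"jaw":[0,0,0,0,0],"slide":[[-0.02,0.4,0],[-0.04,0.8,0],[-0.06,1.2,0],[-0.08,1.6,0],[-0.09,2,0]],"rot":[[0,0,0],[0,0,0],[0,0,0],[0,0,0],[0,0,0]]}'|grep pos; sh r.sh
python3 -m inch '{"jaw":[0,0,0,0,0],"slide":[[0,0,-0.04],[0,0,-0.08],[0,0,-0.12],[0,0,-0.12],[0,0,-0.12]],"rot":[[0.004,0,0],[0.008,0,0],[0.013,0,0],[0.013,0,0],[0.013,0,0]]}'|grep pos; sh r.sh
```

```text
tool_pos: [0.5656, 0.1017, 0.0762]
F [-0.14 -1.92 -0.57] M [-0.11 -0.17 -0.11] pitch -0.0129
tool_pos: [0.5656, 0.1016, 0.0751]
F [-0.85  3.05 -0.4 ] M [ 0.51 -0.06 -0.02] pitch 0.0004
```

```bash

python3 -m inch '{"jaw":[0,0,0],"slide":[[0,0,-0.05],[0,0,-0.05],[0,0,-0.05]],"rot":[[0,0,0],[0,0,0],[0,0,0]]}'|grep pos; sh r.sh
python3 -m inch '{"jaw":[0,0,0,0],"slide":[[-0.01,0.1,0],[-0.01,0.2,0],[-0.01,0.3,0],[-0.02,0.4,0]],"rot":[[0,0,0],[0,0,0],[0,0,0],[0,0,0]]}'|grep pos; sh r.sh
```

```text
tool_pos: [0.5656, 0.1017, 0.0751]
F [-3.18  3.53  4.77] M [0.5  0.48 0.02] pitch 0.0003
tool_pos: [0.5664, 0.1039, 0.0751]
F [-0.28 -5.79  2.73] M [-0.69 -0.02  0.03] pitch -0.0027
```

```bash

python3 -m inch '{"jaw":[0,0],"slide":[[0,0,0.02],[0,0,0.02]],"rot":[[0,0,0],[0,0,0]]}'|grep pos; sh r.sh
python3 -m inch '{"jaw":[0,0,0],"slide":[[0,0.1,0],[0,0.1,0],[0,0.1,0]],"rot":[[0,0,0],[0,0,0],[0,0,0]]}'|grep pos; sh r.sh
```

```text
tool_pos: [0.5662, 0.1049, 0.0751]
F [ 0.58 -4.37  2.58] M [-0.74 -0.2   0.02] pitch -0.0009
tool_pos: [0.566, 0.1061, 0.0751]
F [ 0.53 -5.39  4.12] M [-0.76 -0.19  0.02] pitch -0.0006
```

```bash

python3 -m inch '{"jaw":[0,0,0],"slide":[[0,0.1,0],[-0.01,0.2,0],[-0.01,0.2,0]],"rot":[[0,0,0],[0,0,0],[0,0,0]]}'|grep pos; sh r.sh
```

```text
tool_pos: [0.5658, 0.1083, 0.0751]
F [ 0.62 -4.72  4.39] M [-0.79 -0.2  -0.03] pitch -0.0004
```

```bash

python3 -m inch '{"jaw":[0,0,0],"slide":[[0,0.1,0],[0,0.1,0],[0,0.1,0]],"rot":[[0,0,0],[0,0,0],[0,0,0]]}'|grep pos; sh r.sh
```

```text
tool_pos: [0.5658, 0.1093, 0.0751]
F [ 0.81 -5.51  4.02] M [-0.84 -0.18 -0.  ] pitch -0.0004
```

```bash

python3 -m inch '{"jaw":[0,0,0],"slide":[[0,0.1,0],[0,0.1,0],[0,0.1,0]],"rot":[[0,0,0],[0,0,0],[0,0,0]]}'|grep pos; sh r.sh
```

```text
tool_pos: [0.5657, 0.1102, 0.0751]
F [ 0.39 -4.75  3.98] M [-0.91 -0.11 -0.01] pitch -0.0004
```

```bash

python3 -m inch '{"jaw":[0,0,0],"slide":[[0,0.1,0.03],[0,0.1,0.03],[0,0.1,0.03]],"rot":[[0,0,0],[0,0,0],[0,0,0]]}'|grep pos; sh r.sh
```

```text
tool_pos: [0.5655, 0.1115, 0.0751]
F [ 0.09 -4.72  4.28] M [-0.73 -0.28  0.02] pitch 0.0001
```

```bash

python3 -m inch '{"jaw":[0,0,0],"slide":[[0,0.1,0],[0,0.1,0],[0,0.1,0]],"rot":[[0,0,0],[0,0,0],[0,0,0]]}'|grep pos; sh r.sh
```

```text
tool_pos: [0.5655, 0.1123, 0.0751]
F [-0.21 -4.49  3.73] M [-0.87 -0.21 -0.06] pitch -0.0002
```

```bash

python3 -m inch '{"jaw":[0,0,0],"slide":[[0,0.1,0],[0,0.1,0],[0,0.1,0]],"rot":[[0,0,0],[0,0,0],[0,0,0]]}'|grep pos; sh r.sh
```

```text
tool_pos: [0.5654, 0.1128, 0.0751]
F [-0.92 -7.01  4.56] M [-1.15 -0.16 -0.03] pitch -0.0011
```

Fy is rising and the motion is lagging: that's contact with the pad. I'll press a little further.

```bash

python3 -m inch '{"jaw":[0,0,0],"slide":[[0,0.08,0],[0,0.08,0],[0,0.08,0]],"rot":[[0,0,0],[0,0,0],[0,0,0]]}'|grep pos; sh r.sh
```

```text
tool_pos: [0.5654, 0.1131, 0.0751]
F [-0.97 -8.38  4.49] M [-1.38 -0.09 -0.01] pitch -0.002
```

```bash

python3 -m inch '{"jaw":[0,0,0],"slide":[[0,0.05,0],[0,0.05,0],[0,0.05,0]],"rot":[[0,0,0],[0,0,0],[0,0,0]]}'|grep pos; sh r.sh
```

```text
tool_pos: [0.5654, 0.1132, 0.0751]
F [  0.19 -10.2    4.22] M [-1.54 -0.06 -0.06] pitch -0.0026
```

```bash

python3 -m inch '{"jaw":[0,0,0],"slide":[[0,0.07,0],[0,0.07,0],[0,0.07,0]],"rot":[[0,0,0],[0,0,0],[0,0,0]]}'|grep pos; sh r.sh
```

```text
tool_pos: [0.5654, 0.1135, 0.0751]
F [  0.39 -11.01   4.57] M [-1.77 -0.1   0.03] pitch -0.0033
```

```bash

python3 -m inch '{"jaw":[0,0,0,0,0,0,0,0,0,0],"slide":[[0,0.07,0],[0,0.07,0],[0,0.07,0],[0,0.07,0],[0,0.07,0],[0,0.07,0],[0,0.07,0],[0,0.07,0],[0,0.07,0],[0,0.07,0]],"rot":[[0,0,0],[0,0,0],[0,0,0],[0,0,0],[0,0,0],[0,0,0],[0,0,0],[0,0,0],[0,0,0],[0,0,0]]}'; sh r.sh
```

```text
t: 24.18
tool_pos: [0.5655, 0.1138, 0.0751]
orientation: [[-0.999, -0.048, -0.002], [-0.048, 0.999, -0.004], [0.003, -0.004, -1.0]]
ft_force: [-0.5, -13.9, 3.9]
finger_gap: 0.0128
grasp_force: 61.1
F [ -0.47 -13.89   3.92] M [-1.99 -0.09  0.03] pitch -0.0041
```

Held for over a second at about 9 N on the pad (13.9 N total, less about 4.6 N sliding friction). Letting go now.

```bash

python3 -m inch '{"jaw":[0.1,0.15,0.2,0.25,0.3,0.4,0.5,0.5,0.5,0.5],"slide":[[0,0,0],[0,0,0],[0,0,0],[0,0,0],[0,0,0],[0,0,0],[0,0,0],[0,0,0],[0,0,0],[0,0,0]],"rot":[[0,0,0],[0,0,0],[0,0,0],[0,0,0],[0,0,0],[0,0,0],[0,0,0],[0,0,0],[0,0,0],[0,0,0]]}'; sh r.sh
```

```text
t: 25.42
tool_pos: [0.5654, 0.1162, 0.075]
orientation: [[-0.999, -0.048, -0.002], [-0.048, 0.999, 0.0], [0.002, 0.0, -1.0]]
ft_force: [0.4, 0.5, 0.7]
finger_gap: 0.0425
grasp_force: 0.0
F [0.45 0.49 0.72] M [ 0.04 -0.01 -0.03] pitch 0.0002
```

```bash

python3 -m inch '{"jaw":[0.5,0.5,0.5,0.5,0.5,0.5,0.5,0.5,0.5,0.5],"slide":[[0.01,-0.25,0],[0.01,-0.25,0.5],[0.01,-0.25,1.5],[0.01,-0.25,3],[0.01,-0.25,5],[0.01,-0.25,8],[0.01,-0.25,12],[0,-4,14],[0,-9,15],[0,-14,15]],"rot":[[0,0,0],[0,0,0],[0,0,0],[0,0,0],[0,0,0],[0,0,0],[0,0,0],[0,0,0],[0,0,0],[0,0,0]]}'; sh r.sh
python3 - <<'E'
from h import *
a=ctrl.read_camera("side");a=a[225:350,280:370,::-1]
b=ctrl.read_camera("top")[160:242,180:300,::-1]
A=cv2.resize(a,None,fx=4,fy=4,interpolation=2);B=cv2.resize(b,None,fx=3.5,fy=3.5,interpolation=2)
o=np.zeros((500,785,3),np.uint8);o[:500,:360]=A;o[:B.shape[0],365:365+B.shape[1]]=B
cv2.imwrite("pics/end.png",o)
E
```

```text
t: 26.68
tool_pos: [0.5663, -0.0252, 0.2283]
orientation: [[-0.999, -0.049, 0.003], [-0.049, 0.999, -0.001], [-0.003, -0.001, -1.0]]
ft_force: [0.3, -0.3, -0.2]
finger_gap: 0.0429
grasp_force: 0.0
F [ 0.3  -0.34 -0.23] M [ 0.05 -0.02 -0.06] pitch -0.0013
```

View pics/end.png

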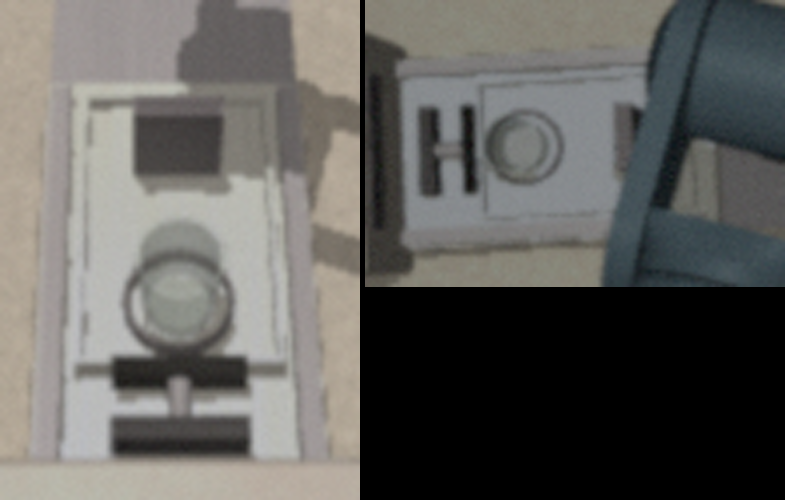

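The final view shows the tray flat between the rails, the beaker standing in its ring at (180,300), and the front rim right at the pad (row 358). To confirm contact below a pixel, I'll compare the pad's back edge with the first picture, using the fixed bracket as a control.

```bash
python3 - <<'E'
from h import *
old=[cv2.imread("pics/side0.png").astype(float).mean(2),np.load("al.npy").astype(float).mean(2)]
new=[ctrl.read_camera("side").astype(float).mean(2) for _ in range(8)]
def edge(im,r0,r1,cols):
    p=im[r0:r1,cols].mean(1);g=np.abs(np.diff(p));return (g*(np.arange(r0,r1-1)+.5)).sum()/g.sum()
cols=np.r_[311:320,330:338]
p=old[0][305:345,cols].mean(1).round().astype(int);print("old",p.tolist());print("new",np.mean(new,0)[305:345,cols].mean(1).round().astype(int).tolist())
for nm,f in(("old",old),("new",new)):
    print(nm,"padback",[round(edge(i,319,326,cols),2) for i in f],"bracket",[round(edge(i,326,332,cols),2) for i in f])
E
```

```text
old [171, 171, 171, 171, 171, 171, 173, 169, 141, 79, 44, 43, 42, 38, 36, 35, 49, 82, 113, 141, 165, 173, 169, 142, 93, 67, 67, 67, 65, 55, 41, 34, 38, 62, 98, 132, 154, 162, 162, 163]
new [128, 125, 122, 117, 113, 115, 126, 137, 126, 80, 49, 45, 44, 40, 37, 35, 48, 86, 120, 144, 170, 186, 184, 155, 101, 74, 73, 75, 72, 60, 44, 38, 42, 68, 108, 143, 167, 176, 177, 177]
old padback [np.float64(322.59), np.float64(322.6)] bracket [np.float64(328.42), np.float64(328.43)]
new padback [np.float64(322.53), np.float64(322.55), np.float64(322.55), np.float64(322.61), np.float64(322.53), np.float64(322.55), np.float64(322.61), np.float64(322.59)] bracket [np.float64(328.47), np.float64(328.47), np.float64(328.47), np.float64(328.47), np.float64(328.48), np.float64(328.46), np.float64(328.47), np.float64(328.47)]
```

The pad is within about 0.1 mm of its free position, so the tray may have sprung just off it when I opened the fingers. To mend that I'll close the fingers behind the plate, push gently, and back off slowly so contact stays.

```bash

python3 -m inch '{"jaw":[0,0,0,0,0,0,0,0,0,0],"slide":[[0,3,0],[0.05,6,0],[0.1,9,0],[0.1,10.3,-2],[0.1,10.3,-5],[0.1,10.3,-8],[0.1,10.3,-11],[0.1,10.3,-12.5],[0.1,10.3,-13.7],[0.1,10.3,-13.7]],"rot":[[0,0,0],[0,0,0],[0,0,0],[0,0,0],[0,0,0],[0,0,0],[0,0,0],[0,0,0],[0,0,0],[0,0,0]]}'; sh r.sh
```

```text
t: 28.42
tool_pos: [0.5661, 0.0791, 0.0874]
orientation: [[-0.999, -0.048, -0.003], [-0.048, 0.999, -0.0], [0.003, 0.0, -1.0]]
ft_force: [-0.6, 0.9, 0.8]
finger_gap: 0.0002
grasp_force: 0.0
F [-0.56  0.87  0.85] M [0.03 0.   0.02] pitch 0.0001
```

```bash

python3 -m inch '{"jaw":[0,0,0,0,0],"slide":[[0,0.2,0],[-0.02,0.4,0],[-0.03,0.6,0],[-0.03,0.7,0],[-0.03,0.7,0]],"rot":[[0,0,0],[0,0,0],[0,0,0],[0,0,0],[0,0,0]]}'|grep pos; sh r.sh
```

```text
tool_pos: [0.5661, 0.0863, 0.088]
F [ 1.28  0.45 -0.12] M [ 0.03 -0.01 -0.  ] pitch 0.0001
```

```bash

python3 -m inch '{"jaw":[0,0,0,0,0],"slide":[[0,0.1,0],[-0.01,0.2,0],[-0.01,0.3,0],[-0.01,0.3,0],[-0.01,0.3,0]],"rot":[[0,0,0],[0,0,0],[0,0,0],[0,0,0],[0,0,0]]}'|grep pos; sh r.sh
```

```text
tool_pos: [0.566, 0.0891, 0.088]
F [-0.26 -0.5  -1.25] M [ 0.02 -0.04 -0.  ] pitch 0.0001
```

```bash

python3 -m inch '{"jaw":[0,0,0,0],"slide":[[0,0.1,0],[-0.01,0.2,0],[-0.01,0.2,0],[-0.01,0.2,0]],"rot":[[0,0,0],[0,0,0],[0,0,0],[0,0,0]]}'|grep pos; sh r.sh
```

```text
tool_pos: [0.5659, 0.0912, 0.088]
F [ 0.59 -0.2   0.12] M [-0.03 -0.04  0.  ] pitch 0.0001
```

```bash

python3 -m inch '{"jaw":[0,0,0,0],"slide":[[0,0.1,0],[0,0.1,0],[0,0.1,0],[0,0.1,0]],"rot":[[0,0,0],[0,0,0],[0,0,0],[0,0,0]]}'|grep pos; sh r.sh
```

```text
tool_pos: [0.5659, 0.0921, 0.088]
F [-0.96  0.32  0.31] M [-0.01 -0.02 -0.04] pitch 0.0001
```

```bash

python3 -m inch '{"jaw":[0,0,0,0],"slide":[[0,0.1,0],[0,0.15,0],[0,0.15,0],[0,0.15,0]],"rot":[[0,0,0],[0,0,0],[0,0,0],[0,0,0]]}'|grep pos; sh r.sh
```

```text
tool_pos: [0.5659, 0.0931, 0.088]
F [-0.14 -5.25 -1.26] M [-0.87  0.04 -0.04] pitch -0.0008
```

```bash

python3 -m inch '{"jaw":[0,0,0,0],"slide":[[0,0.1,0],[0,0.15,0],[0,0.15,0],[0,0.15,0]],"rot":[[0,0,0],[0,0,0],[0,0,0],[0,0,0]]}'|grep pos; sh r.sh
```

```text
tool_pos: [0.566, 0.094, 0.0881]
F [ 0.16 -7.49 -0.54] M [-1.22  0.08 -0.03] pitch -0.0021
```

```bash

python3 -m inch '{"jaw":[0,0,0,0],"slide":[[0,0.1,0],[0,0.1,0],[0,0.1,0],[0,0.1,0]],"rot":[[0,0,0],[0,0,0],[0,0,0],[0,0,0]]}'|grep pos; sh r.sh
```

```text
tool_pos: [0.5662, 0.0945, 0.0882]
F [-0.06 -9.21  0.65] M [-1.58  0.03 -0.03] pitch -0.003
```

Total 9.2 N, about 6 N on the pad. I'll hold a second, then retreat slowly.

```bash

python3 -m inch '{"jaw":[0,0,0,0,0,0,0,0],"slide":[[0,0,0],[0,0,0],[0,0,0],[0,0,0],[0,0,0],[0,0,0],[0,0,0],[0,0,0]],"rot":[[0,0,0],[0,0,0],[0,0,0],[0,0,0],[0,0,0],[0,0,0],[0,0,0],[0,0,0]]}'|grep -E 't:|force'
cat > e.py <<'E'
from h import *
cols=np.r_[311:320,330:338]
def edge(im,r0,r1):
    p=im[r0:r1,cols].mean(1);g=np.abs(np.diff(p));return (g*(np.arange(r0,r1-1)+.5)).sum()/g.sum()
n=[ctrl.read_camera("side").astype(float).mean(2) for _ in range(5)]
print("padback",np.mean([edge(i,319,326) for i in n]).round(3),"bracket",np.mean([edge(i,326,332) for i in n]).round(3))
E
python3 e.py
python3 -m inch '{"jaw":[0,0,0,0,0,0,0,0,0,0],"slide":[[0,-0.03,0],[0,-0.06,0],[0,-0.09,0],[0,-0.12,0],[0,-0.15,0],[0,-0.18,0],[0,-0.21,0],[0,-0.24,0],[0,-0.27,0],[0,-0.3,0]],"rot":[[0,0,0],[0,0,0],[0,0,0],[0,0,0],[0,0,0],[0,0,0],[0,0,0],[0,0,0],[0,0,0],[0,0,0]]}'|grep pos; sh r.sh; python3 e.py
```

```text
t: 33.17
ft_force: [-0.6, -8.8, 1.7]
grasp_force: 4.4
padback 322.934 bracket 328.482
tool_pos: [0.5658, 0.0935, 0.088]
F [ 0.01 -2.39 -1.23] M [-0.38  0.06 -0.  ] pitch 0.0007
padback 322.714 bracket 328.482
```

```bash

python3 -m inch '{"jaw":[0,0,0,0,0,0,0,0,0,0],"slide":[[0,-0.02,0],[0,-0.04,0],[0,-0.06,0],[0,-0.08,0],[0,-0.1,0],[0,-0.13,0],[0,-0.16,0],[0,-0.2,0],[0,-0.4,0],[0,-0.7,0]],"rot":[[0,0,0],[0,0,0],[0,0,0],[0,0,0],[0,0,0],[0,0,0],[0,0,0],[0,0,0],[0,0,0],[0,0,0]]}'|grep pos; sh r.sh; python3 e.py
python3 -m inch '{"jaw":[0,0,0,0,0,0,0,0],"slide":[[0,-0.3,0],[0,-0.3,1],[0,-0.3,3],[0,-0.3,6],[0,-0.3,10],[0,-3,13],[0,-8,14],[0,-13,14]],"rot":[[0,0,0],[0,0,0],[0,0,0],[0,0,0],[0,0,0],[0,0,0],[0,0,0],[0,0,0]]}'|grep -E 't:|pos'; sh r.sh; python3 e.py
```

```text
tool_pos: [0.5659, 0.086, 0.088]
F [-0.3   0.65  0.04] M [ 0.01 -0.03  0.  ] pitch 0.0001
padback 322.5 bracket 328.482
t: 37.42
tool_pos: [0.567, -0.0452, 0.2318]
F [-0.09 -0.46 -0.14] M [ 0.04 -0.02 -0.01] pitch -0.0017
padback 322.513 bracket 328.494
```

Backing off slowly meant the tray stopped where friction balances the pad spring, so it stays in contact. The pad reading is about 0.1 mm compressed, which fits. Handing in.

```bash
python3 -c "
from cell import ctrl;print(ctrl.job_done())"
```

```text
the job is handed in; nothing more can be done
None
```

The tray is on the deck between the rails with the beaker upright, after two steady presses on the pad (about 9 N, then about 6 N after it may have sprung just clear) and a slow back-off, and the job is handed in; the final contact is only about 0.1 mm of pad compression, near the limit of what I could measure, and I last viewed the beaker just before the second press.

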